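# Tap the jig wedge tight on a snowshoe frame tip

### The arm

A 6-joint arm with a two-finger parallel gripper is mounted at the origin on the work surface. World frame = base frame: x ahead of the robot, y to its left, z up, the work surface at z = 0. Lengths are in m, angles in degrees, forces in N, time in s.
With the tool pointing down it reaches from about 0.35 to 0.875 m from the base axis. Payload 4.2 kg.
Tool frame: the origin (TCP) lies midway between the tips of the shut fingers; the grasp point (between the pads) lies 19 mm behind it (r.pinch_z is the distance from the TCP to the grasp point, in m); z points along the fingers, y is the line along which they close (so a half turn about z gives the same grasp; the last joint's range is limited). The gripper opens to 87 mm and grips with 3 to 60 N. Pads are 19 mm wide; open, the fingers measure 117 mm over their backs; the gripper's body (75 mm by 190 mm) begins 51 mm behind the grasp point.
Start: joints at [-58.064, 22.042, 0.453, 0, -68.411, -14.817], TCP at [0.184, -0.597, 0.223] pointing down, gripper open.
Joint ranges: [-179.83, 179.83], [-69.29, 118.12], [-61.27, 80.66], [-181.25, 117.63], [-171.15, -9.14], [-177.46, 177.46]. Speed limits (degrees/s): [159.86, 159.86, 180, 180, 180, 180].

### API

Orientations are given as a 3x3 rotation matrix whose columns are the frame's x, y, z axes.
In Python, from station import r, imaging, models gives the robot as it stands. The module is installed in compiled form; this text tells all that it offers.
- The arm moves only by the tool apply_moves, never from a script. Its argument "moves" is a list of rows, each a list of 2 entries, a list of its own where there are three numbers: the shift along the tool's x, y, z in m, then the turn about the tool's z in degrees. A call has 1 to 5 rows; each row shifts and turns the commanded pose from where the row before left it, along the tool's axes as they then stand; what a row does not reach is not made up. A row lasts 1/12 s, in which the tool goes at most 41.7 mm and 7.16 degrees, less where a joint would pass 70% of its speed; a pose out of reach is approached as far as the arm can. A call is refused whole if a number of a shift passes 0.0417 or a number of a turn 7.16, either way. A call with a gripper value outside its range is refused whole. "hand" is the finger opening in m, from 0 to 0.087, set as the call begins (left out, the last holds). The fingers move at their own pace and stop on an object; the grip force is fixed at half the most. Time passes only in rows, so rows that do not move let the fingers close. It gives the time, the measured TCP pose, the force, the opening and the grip force at its end, in the units of the state.
- r.sense(): the state, without advancing time (a new reading comes with each control period).
- imaging.capture(name): name is "side" or "top" or "wrist"; returns a dict with "frame" (480x640x3 uint8, blue, green, red), "intrinsics" (3x3 intrinsics, pixels), "eye" and "orientation" of the camera in the world. Camera axes: x right, y down, z forward; pixel columns grow to the right and rows downward; lengths in m; the calibration is good to about 2 mm. A picture is of the moment at which its call begins. There is no depth.
- r.finish_job(): hands the job in; it is judged then, once.
Trained networks look in a picture, given as the dict that the camera call returned (one of the last four; its "shot" number tells which), for a name from the list of things; names that differ only in an ending like _2 or _b are one class to them, and where a whole thing is asked for, a point or a joint stands for the part that bears it (a point fixed in the world has none). Each returns a list of dicts, best first, with "confidence" (0 to 1); they miss things now and then, are a little off and sometimes report something else, mostly with a low value. They report only what shows in the picture. A call takes as long as a camera call. They do not tell look-alikes from the thing itself.
- models.cut_out(picture, target): "region" (480x640 bool, what is visible of it) and "extent" ([left, top, width, height] as shares, 0 to 1, of the picture: columns of its width, rows of its height, round what is visible of it).
- models.place_of(picture, target): "at" ([column, row] as shares, 0 to 1, of the picture: columns of its width, rows of its height: a listed point, or the origin of a listed thing).
The state is a dict: "time_s": time; "joints": joint angles; "joint_velocities": joint speeds; "effort": joint torques, N m; "tcp_pos": TCP position; "ee_rot": TCP orientation; "wrist_force": force on the tool from outside, world axes, zero at the start; "moment": the same for the moment, N m; "gripper_width": opening from 0.0 (shut) to 1.0 (fully open); "gripper_force": force on a finger pad.
Only numpy, scipy, OpenCV 4.12 (cv2) and the standard library are available. Lean on these libraries where they do the work, as an engineer would, in place of code of your own. Each camera call takes 0.05 s, during which the arm holds its last target. There are 200 camera calls.

### The job

Pick up the hammer and use it to tap the red-ended steel wedge sideways into the jig, in separate gentle taps with the hammer drawn clear of the wedge between them, until another tap moves it no further and the blue frame tip is clamped tight. Keep the fingers off the wedge and leave the loose parts around the jig alone. Then lay the hammer flat, back on its green mat, and let go.

Things in the scene. Friction and masses are not known exactly. Their poses are not given: they have to be found in the camera images.
- jig: Wooden jig fixed to the bench: 150 x 180 x 15 mm (x, y, z) plywood board; origin at the centre of its underside. On it a fence (face at x = +33 mm) and an end stop (y = +60.5 mm) hold the frame tip; at -x a dark slanted cheek makes a channel narrowing 1 in 10 toward jig +y, the way the wedge is driven. Tops 35 to 50 mm above bench. Cheek adjustable: the place of jamming varies by 50 mm.
- wedge: Loose steel wedge, 0.5 kg, 130 mm long (its y), 32 high, 14 wide at the thin end (+y), 26 at the red end; lies on the board, 15 mm above the bench, parallel to jig y. Taper 1 in 10 on its -x side. Origin on the underside, 70 mm from the red end. Slides with 1 to 5 N for 10 to 70 mm, then jams within 3 mm: find where by feel. Needs a last tap of 15 to 25 N to be tight; over 35 N is too much.
- wedge_butt (a point): Centre of the wedge's red striking end (26 mm wide, 32 mm high), 31 mm above the bench; the end faces jig -y. It starts about 135 mm to the -y side of the jig's origin and, jammed, stands 65 to 125 mm to its -y side, so it may end up to 25 mm inside the edge of the board (y = -90 mm).
- frame_tip: Blue aluminium snowshoe-frame tip, loose, 0.3 kg: flat-sided shank 22 x 120 x 30 mm along jig y, standing on the board between wedge and fence, with an upturned round nose at its +y end reaching 112 mm above the bench. Origin: centre of the shank's underside. It must stay in its place.
- hammer: Small hammer, 0.45 kg, lying flat on the mat. Head 80 mm long along its y with flat faces at y = +40 and -40 mm (face 28 to 32 mm square), 34 mm in x, 32 mm high. Wooden handle toward its -x, 22 mm wide, 24 mm high, with a red end cap at x = -156 to -188 mm. Origin: centre of the head's underside.
- hammer_grip (a point): Point on the handle's axis 45 mm to -x of the hammer's origin and 16 mm above its underside: a good place to grip across the handle from above.
- mat: Green rubber mat 260 x 150 x 3 mm (x, y, z), fixed on the bench; origin at the centre of its underside. The hammer starts on it.
- cleat1: Black steel claw cleat, plate 45 x 75 x 4 mm with six 18 mm spikes up, loose; leave alone.
- cleat2: A second black steel claw cleat, as cleat1; leave alone.
- brass_knob: Brass tension knob, 36 mm diameter, 30 mm high, loose; leave alone.
- spacer: Faded orange plastic ring spacer, 44 mm diameter, 16 mm high, loose; leave alone.
There are look-alikes about, which are no part of the job. There is more than one size of the hammer; the job needs the largest. Of the things that look like the frame_tip, the larger one is meant.

How it is judged:
By the outcome, as a careful person would: the job done as asked, in the order asked, and still so for the second after the job is handed in, with the robot touching nothing.
It also fails if it takes over 51 s, if anything falls off the work surface, if the arm or the gripper's body presses on something with over 40 N, if the wrist force passes 120 N, or if a joint passes its speed limit or range.

## Working session

There is one attempt and no reset: what is moved stays moved. The work goes in short steps, Python scripts to look and compute and a tool call to move; the robot and the scene stay as the last step left them, time stands still between calls to the robot, and variables do not carry over. Pictures are saved under pics/ and viewed, at most 10 in all, crops included, and the job is handed in when it is done.

Besides the shell and the picture viewer there is one more tool, called after ">>>" as name([rows], argument=value, ...), one row to a line, values as JSON. apply_moves: Moves the arm, as the interface text tells. Its arguments: {"type":"object","properties":{"moves":{"type":"array"},"hand":{"type":"number"}},"required":["moves"]}

```bash
mkdir -p pics; cat > h.py <<'E'
import numpy as np, cv2
from station import r, imaging, models
def ray(p,uv,z):
    K=np.array(p["intrinsics"]);R=np.array(p["orientation"]);e=np.array(p["eye"])
    d=R@np.linalg.solve(K,[uv[0],uv[1],1.]); return e+d*(z-e[2])/d[2]
def proj(p,X):
    c=np.array(p["orientation"]).T@(np.array(X)-np.array(p["eye"])); q=np.array(p["intrinsics"])@c; return q[:2]/q[2]
def px(a): return np.array(a)*[640,480]
E
python3 - <<'E'
from h import *
Z=dict(jig=0,wedge=.015,wedge_butt=.031,frame_tip=.015,hammer=.003,hammer_grip=.019,mat=0)
for c in ("top","side"):
    p=imaging.capture(c); cv2.imwrite(f"pics/{c}0.png",p["frame"])
    print(c,p["eye"],np.array(p["orientation"]).round(2).tolist())
    for n,z in Z.items():
        for d in models.place_of(p,n)[:4]:
            q=px(d["at"]); print(n,round(d["confidence"],2),q.round(0),ray(p,q,z).round(3))
print(r.sense())
E
```

```text
top [ 0.26218347 -0.07022258  1.57331048] [[0.03, -0.98, 0.18], [-1.0, -0.03, 0.01], [-0.0, -0.18, -0.98]]
jig 0.58 [231. 225.] [0.567 0.174 0.   ]
wedge 0.95 [257. 228.] [0.558 0.105 0.015]
wedge_butt 0.9 [284. 229.] [0.554 0.034 0.031]
frame_tip 0.82 [172. 286.] [0.403 0.314 0.015]
frame_tip 0.71 [230. 218.] [0.581 0.175 0.015]
hammer 0.97 [467. 221.] [ 0.592 -0.443  0.003]
hammer 0.86 [388. 224.] [ 0.58  -0.238  0.003]
hammer 0.79 [461. 322.] [ 0.332 -0.423  0.003]
hammer 0.72 [234. 226.] [0.563 0.167 0.003]
hammer_grip 0.67 [473. 231.] [ 0.563 -0.454  0.019]
hammer_grip 0.58 [386. 241.] [ 0.53  -0.23   0.019]
hammer_grip 0.57 [473. 324.] [ 0.326 -0.449  0.019]
mat 0.8 [393. 254.] [ 0.5  -0.25  0.  ]
side [0.24608278 0.62185068 0.71321307] [[-0.93, -0.24, 0.29], [-0.37, 0.62, -0.69], [-0.01, -0.75, -0.66]]
jig 0.94 [266. 325.] [0.569 0.171 0.   ]
wedge 0.66 [285. 299.] [0.557 0.105 0.015]
wedge_butt 0.88 [303. 269.] [0.55  0.026 0.031]
frame_tip 0.94 [258. 320.] [0.582 0.175 0.015]
frame_tip 0.79 [315. 424.] [0.396 0.326 0.015]
frame_tip 0.56 [369. 210.] [ 0.485 -0.24   0.015]
ham
[... 451 characters left out ...]
125045e+01, -1.48165676e+01]), 'joint_velocities': array([ 0.0755541 , -0.00868674,  0.09519115, -0.06227487,  0.00611051,
        0.06388983]), 'effort': array([-2.17335546e-04, -3.90411258e+01,  1.87613958e+01,  4.22392085e+00,
        1.56345475e-02, -2.46994864e-05]), 'tcp_pos': array([ 0.18401819, -0.59726714,  0.22256938]), 'ee_rot': array([[-9.55687559e-01, -2.94382893e-01,  3.42310374e-05],
       [-2.94382893e-01,  9.55687560e-01,  7.82292560e-07],
       [-3.29444701e-05, -9.32940455e-06, -9.99999999e-01]]), 'wrist_force': array([-0.02336861, -0.5250003 , -0.01004329]), 'moment': array([0.10103543, 0.03362129, 0.00566819]), 'gripper_force': 0.0, 'gripper_width': 1.0011532827913017}
```

```bash
python3 - <<'E'
import cv2
a=cv2.imread("pics/top0.png"); cv2.imwrite("pics/top_crop.png",cv2.resize(a[150:400,130:530],None,fx=2,fy=2,interpolation=cv2.INTER_CUBIC))
E
```

```text
(no output)
```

View pics/top_crop.png

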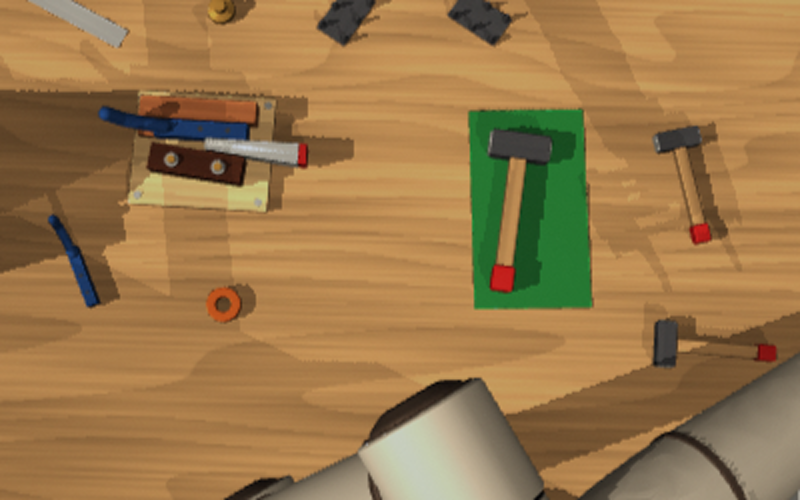

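View pics/side0.png

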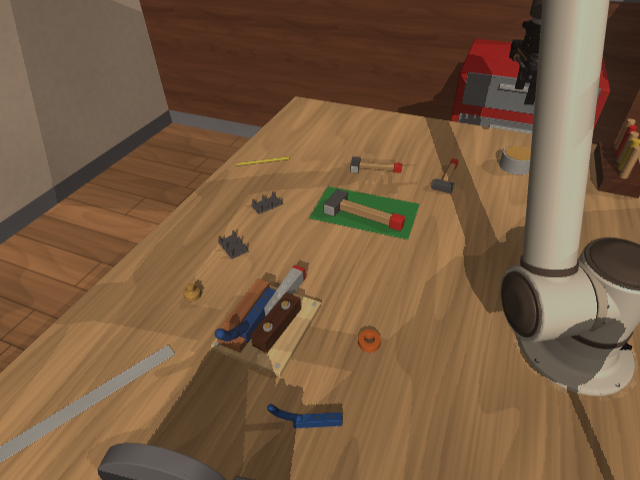

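Top crop: three hammers at full-picture pixels (388,224) on the green mat, (467,221) and (461,322). The one on the mat has the longest head and handle, so it is the largest. Two blue tips at (230,218) in the jig and (172,286); the one standing in the jig is the larger. The side view agrees: hammer at (332,205), jig at (266,325).

```bash
cat >> h.py <<'E'
def plan(target,ydeg,step=.04,s=None):
    """rows to bring TCP to target with tool y-axis at world angle ydeg"""
    s=s or r.sense(); R=np.array(s["ee_rot"]); p=np.array(s["tcp_pos"])
    a=np.degrees(np.arctan2(R[1,1],R[0,1])); t=-((ydeg-a+180)%360-180); d=np.array(target)-p
    n=int(max(np.ceil(abs(t)/7),np.ceil(np.linalg.norm(d)/step),1))
    print("yaw_y",a.round(2),"d",d.round(4),"turn",round(t,2),"rows",n)
    for i in range(n):
        b=np.radians(a-t*i/n); y=np.array([np.cos(b),np.sin(b),0]); z=np.array([0,0,-1.]); x=np.cross(y,z)
        print([[round(float(v),4) for v in (x@d/n,y@d/n,z@d/n)],round(t/n,2)])
E
python3 - <<'E'
from h import *
Z=dict(hammer=.003+.016,wedge=.031)
for c in ("top","side"):
    p=imaging.capture(c)
    # hammer on mat: line fits of the regions at mid height
    for n,near,z in (("hammer",(.56,-.24),.019),("wedge",(.557,.1),.031),("jig",(.568,.172),.015)):
        for d in models.cut_out(p,n):
            m=np.array(d["region"]); v,u=np.nonzero(m); P=np.array([ray(p,(a,b),z)[:2] for a,b in zip(u,v)])
            if np.hypot(*(P.mean(0)-near))>.06: continue
            w,V=np.linalg.eigh(np.cov(P.T)); print(c,n,round(d["confidence"],2),P.mean(0).round(3),"dir",np.degrees(np.arctan2(V[1,1],V[0,1])).round(1),P.min(0).round(3),P.max(0).round(3), cv2.minAreaRect(P.astype(np.float32)))
plan((.50,-.235,.25),82.6)
E
```

```text
top hammer 0.77 [ 0.516 -0.231] dir 172.8 [ 0.39  -0.279] [ 0.598 -0.198] ((0.49395936727523804, -0.2394225001335144), (0.20744599401950836, 0.08027087897062302), 0.6150938868522644)
top wedge 0.66 [0.562 0.093] dir 84.8 [0.543 0.035] [0.577 0.167] ((0.5625395178794861, 0.10111556947231293), (0.13303157687187195, 0.032196979969739914), 85.66936492919922)
top jig 0.62 [0.562 0.173] dir 96.7 [0.485 0.08 ] [0.642 0.265] ((0.5638733506202698, 0.17292076349258423), (0.18312668800354004, 0.1539565473794937), 88.08796691894531)
side hammer 0.59 [ 0.506 -0.231] dir 171.4 [ 0.387 -0.298] [ 0.604 -0.185] ((0.4952065944671631, -0.22758550941944122), (0.10901669412851334, 0.22033177316188812), 80.7568359375)
side jig 0.83 [0.554 0.193] dir 108.4 [0.48  0.074] [0.645 0.27 ] ((0.5633879899978638, 0.17245200276374817), (0.1913379430770874, 0.1608814001083374), 87.6167984008789)
yaw_y 107.12 d [0.316  0.3623 0.0275] turn 24.52 rows 13
[[-0.0314, 0.0195, -0.0021], np.float64(1.89)]
[[-0.0308, 0.0205, -0.0021], np.float64(1.89)]
[[-0.0301, 0.0215, -0.0021], np.float64(1.89)]
[[-0.0294, 0.0225, -0.0021], np.float64(1.89)]
[[-0.0286, 0.0234, -0.0021], np.float64(1.89)]
[[-0.0278, 0.0244, -0.0021], np.float64(1.89)]
[[-0.027, 0.0253, -0.0021], np.float64(1.89)]
[[-0.0262, 0.0261, -0.0021], np.float64(1.89)]
[[-0.0253, 0.027, -0.0021], np.float64(1.89)]
[[-0.0244, 0.0278, -0.0021], np.float64(1.89)]
[[-0.0235, 0.0286, -0.0021], np.float64(1.89)]
[[-0.0225, 0.0293, -0.0021], np.float64(1.89)]
[[-0.0215, 0.0301, -0.0021], np.float64(1.89)]
```

>>> apply_moves([
  [[-0.031,0.0195,-0.002],1.9],
  [[-0.031,0.0205,-0.002],1.9],
  [[-0.03,0.0215,-0.002],1.9],
  [[-0.029,0.0225,-0.002],1.9],
  [[-0.0285,0.0235,-0.002],1.9],
])

```text
time_s: 1.62
tcp_pos: [0.3056, -0.4568, 0.2328]
ee_rot: [[-0.991, -0.131, 0.0], [-0.131, 0.991, -0.0], [-0.0, -0.0, -1.0]]
wrist_force: [1.4, -0.6, -0.3]
gripper_width: 0.998
gripper_force: 0.0
```

>>> apply_moves([
  [[-0.028,0.0245,-0.002],1.9],
  [[-0.027,0.0255,-0.002],1.9],
  [[-0.026,0.026,-0.002],1.9],
  [[-0.025,0.027,-0.002],1.9],
  [[-0.0245,0.028,-0.002],1.9],
])

```text
time_s: 2.03
tcp_pos: [0.4274, -0.317, 0.243]
ee_rot: [[-0.999, 0.034, 0.001], [0.034, 0.999, -0.0], [-0.001, -0.0, -1.0]]
wrist_force: [0.6, -0.2, 0.1]
gripper_width: 0.999
gripper_force: 0.0
```

>>> apply_moves([
  [[-0.0235,0.0285,-0.002],1.9],
  [[-0.0225,0.029,-0.002],1.9],
  [[-0.0215,0.03,-0.002],1.9],
  [[0,0,0],0],
  [[0,0,0],0],
])

```text
time_s: 2.45
tcp_pos: [0.5007, -0.2341, 0.2485]
ee_rot: [[-0.992, 0.129, 0.0], [0.129, 0.992, 0.0], [-0.0, 0.0, -1.0]]
wrist_force: [-0.3, 0.7, 0.8]
gripper_width: 1.002
gripper_force: 0.0
```

```bash
python3 - <<'E'
from h import *
p=imaging.capture("wrist"); cv2.imwrite("pics/w1.png",p["frame"])
print(p["eye"],np.array(p["orientation"]).round(3).tolist())
for n,z in dict(hammer=.003,hammer_grip=.019,mat=0).items():
    for d in models.place_of(p,n)[:4]:
        q=px(d["at"]); print(n,round(d["confidence"],2),q.round(0),ray(p,q,z).round(4))
for d in models.cut_out(p,"hammer"):
    m=d["region"].astype(np.uint8)*255; cv2.imwrite("pics/m1.png",m); print(d["confidence"],d["extent"])
print(r.sense()["tcp_pos"],r.sense()["wrist_force"])
E
```

```text
[ 0.42610338 -0.2245059   0.41091036] [[0.13, 0.954, 0.271], [0.992, -0.125, -0.036], [-0.001, 0.274, -0.962]]
hammer 0.88 [134. 302.] [ 0.59   -0.4397  0.003 ]
hammer 0.75 [323. 269.] [ 0.5784 -0.2381  0.003 ]
hammer 0.58 [76. 30.] [ 0.3282 -0.4255  0.003 ]
hammer_grip 0.62 [319. 228.] [ 0.5303 -0.2362  0.019 ]
hammer_grip 0.59 [30. 28.] [ 0.3257 -0.4562  0.019 ]
hammer_grip 0.58 [110. 278.] [ 0.5553 -0.4482  0.019 ]
mat 0.56 [297. 193.] [ 0.4979 -0.2532  0.    ]
0.96 [0.0017, 0.0, 0.1506, 0.1396]
0.82 [0.4392, 0.1385, 0.1284, 0.4775]
0.66 [0.0758, 0.3762, 0.1714, 0.2981]
[ 0.4988097  -0.23653472  0.24858522] [-0.8041437   0.10751164 -0.20958322]
```

View pics/w1.png

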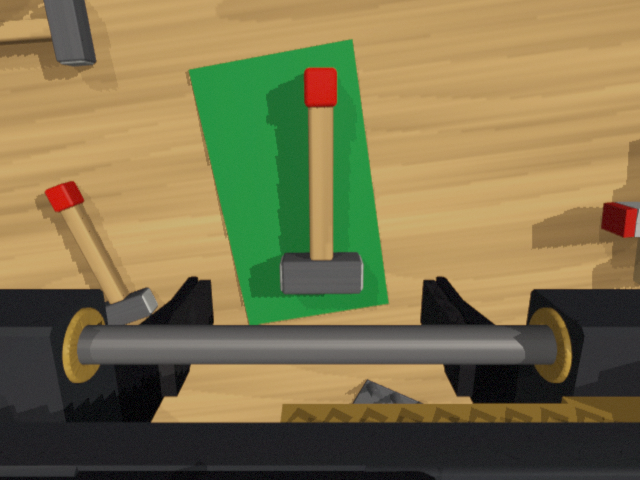

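```bash
python3 - <<'E'
from h import *
p=imaging.capture("wrist")
hsv=cv2.cvtColor(p["frame"],cv2.COLOR_BGR2HSV)
A=[]
for v in range(120,250,5):
    row=hsv[v,300:350]; g=(row[:,0]<30)&(row[:,1]>40)&(row[:,2]>90); u=np.nonzero(g)[0]+300; A.append(ray(p,(u.mean(),v),.031)[:2])
A=np.array(A); c=np.polyfit(A[:,0],A[:,1],1); print("handle yaw",np.degrees(np.arctan(c[0])),"y at x=.58,.53:",np.polyval(c,[.58,.53]),"w",len(u))
for uv in ((281,254),(362,254),(283,264),(361,264),(281,293),(362,293)): print(uv,ray(p,uv,.035).round(4),ray(p,uv,.003).round(4))
print("cap front",ray(p,(320,107),.031),"cap back",ray(p,(320,68),.033))
E
```

```text
handle yaw -6.965685384207236 y at x=.58,.53: [-0.24024624 -0.23413741] w 23
(281, 254) [ 0.5447 -0.2767  0.035 ] [ 0.555  -0.2809  0.003 ]
(362, 254) [ 0.5549 -0.2016  0.035 ] [ 0.566  -0.1995  0.003 ]
(283, 264) [ 0.5548 -0.2763  0.035 ] [ 0.5659 -0.2806  0.003 ]
(361, 264) [ 0.5646 -0.2036  0.035 ] [ 0.5766 -0.2017  0.003 ]
(281, 293) [ 0.5837 -0.2829  0.035 ] [ 0.5973 -0.2877  0.003 ]
(362, 293) [ 0.5941 -0.2058  0.035 ] [ 0.6086 -0.204   0.003 ]
cap front [ 0.41911093 -0.22306209  0.031     ] cap back [ 0.38824892 -0.21895312  0.033     ]
```

Wrist view: the mat hammer's head spans (281–362, 254–293) and its handle runs up to the red cap at (320,88). Its head is about 80 mm, clearly larger than the hammers at (134,302) and (76,30), so it is the one meant.

```bash
python3 - <<'E'
from h import *
plan((.535,-.2350,.006),83.0)
E
```

```text
yaw_y 82.32 d [ 0.0361  0.0015 -0.2426] turn -0.68 rows 7
[[-0.0051, 0.0009, 0.0347], np.float64(-0.1)]
[[-0.0051, 0.0009, 0.0347], np.float64(-0.1)]
[[-0.0051, 0.0009, 0.0347], np.float64(-0.1)]
[[-0.0051, 0.0009, 0.0347], np.float64(-0.1)]
[[-0.0051, 0.0009, 0.0347], np.float64(-0.1)]
[[-0.0051, 0.0009, 0.0347], np.float64(-0.1)]
[[-0.0051, 0.0009, 0.0347], np.float64(-0.1)]
```

>>> apply_moves([
  [[-0.0085,0.0015,0.036],-0.3],
  [[-0.0085,0.0015,0.036],-0.4],
  [[-0.0095,0.0015,0.036],0],
  [[-0.009,0.0015,0.036],0],
  [[0,0,0.036],0],
])

```text
time_s: 3.17
tcp_pos: [0.5368, -0.2351, 0.0674]
ee_rot: [[-0.993, 0.12, 0.002], [0.12, 0.993, -0.001], [-0.002, -0.001, -1.0]]
wrist_force: [0.6, 0.4, -0.1]
gripper_width: 0.998
gripper_force: 0.0
```

>>> apply_moves([
  [[0,0,0.03],0],
  [[0,0,0.018],0],
  [[0,0,0.01],0],
  [[0,0,0],0],
  [[0,0,0],0],
])

```text
time_s: 3.58
tcp_pos: [0.5359, -0.2347, 0.0111]
ee_rot: [[-0.993, 0.12, 0.001], [0.12, 0.993, -0.0], [-0.001, -0.0, -1.0]]
wrist_force: [0.5, -0.0, 0.6]
gripper_width: 1.001
gripper_force: 0.0
```

>>> apply_moves([
  [[0,0,0.0045],0],
  [[0,0,0],0],
])

```text
time_s: 3.75
tcp_pos: [0.5363, -0.2343, 0.0072]
ee_rot: [[-0.993, 0.12, 0.002], [0.12, 0.993, -0.0], [-0.002, -0.0, -1.0]]
wrist_force: [0.0, 0.2, 0.1]
gripper_width: 1.001
gripper_force: 0.0
```

>>> apply_moves([
  [[0,0,0],0],
  [[0,0,0],0],
  [[0,0,0],0],
  [[0,0,0],0],
  [[0,0,0],0],
], hand=0.0)

```text
time_s: 4.17
tcp_pos: [0.5357, -0.2341, 0.0063]
ee_rot: [[-0.993, 0.12, 0.0], [0.12, 0.993, -0.0], [-0.0, -0.0, -1.0]]
wrist_force: [-0.0, 0.5, 0.0]
gripper_width: 0.705
gripper_force: 0.0
```

>>> apply_moves([
  [[0,0,0],0],
  [[0,0,0],0],
  [[0,0,0],0],
  [[0,0,0],0],
])

```text
time_s: 4.5
tcp_pos: [0.5356, -0.2341, 0.006]
ee_rot: [[-0.993, 0.12, -0.0], [0.12, 0.993, -0.0], [0.0, -0.0, -1.0]]
wrist_force: [0.0, -0.5, -0.4]
gripper_width: 0.401
gripper_force: 0.0
```

>>> apply_moves([
  [[0,0,0],0],
  [[0,0,0],0],
  [[0,0,0],0],
  [[0,0,0],0],
])

```text
time_s: 4.83
tcp_pos: [0.5356, -0.2341, 0.006]
ee_rot: [[-0.993, 0.12, 0.0], [0.12, 0.993, -0.0], [-0.0, -0.0, -1.0]]
wrist_force: [-0.3, -0.0, -0.6]
gripper_width: 0.252
gripper_force: 30.0
```

>>> apply_moves([
  [[0,0,-0.006],0],
  [[0,0,-0.012],0],
  [[0,0,-0.02],0],
  [[0,0,-0.03],0],
  [[0,0,0],0],
])

```text
time_s: 5.25
tcp_pos: [0.5386, -0.2349, 0.079]
ee_rot: [[-0.993, 0.118, 0.008], [0.118, 0.993, -0.003], [-0.009, -0.002, -1.0]]
wrist_force: [1.8, -0.0, -3.0]
gripper_width: 0.254
gripper_force: 30.0
```

```bash
python3 - <<'E'
from h import *
s=r.sense(); print(s["tcp_pos"],s["ee_rot"].round(4).tolist(),s["wrist_force"],s["moment"],s["gripper_width"],s["gripper_force"])
p=imaging.capture("wrist"); cv2.imwrite("pics/w2.png",p["frame"])
p=imaging.capture("side"); cv2.imwrite("pics/s2.png",cv2.resize(p["frame"][120:280,260:460],None,fx=4,fy=3.75)[:600])
E
```

```text
[ 0.53855875 -0.2349033   0.07896018] [[-0.9929, 0.1184, 0.0084], [0.1184, 0.993, -0.0026], [-0.0087, -0.0016, -1.0]] [ 1.78009819 -0.03300485 -3.04957957] [-0.0946682  -0.31454837  0.04620462] 0.25427617674076675 29.999000052921474
```

View pics/w2.png

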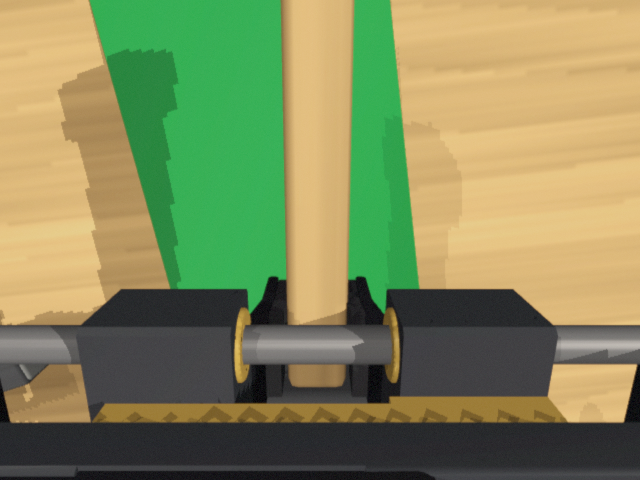

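View pics/s2.png

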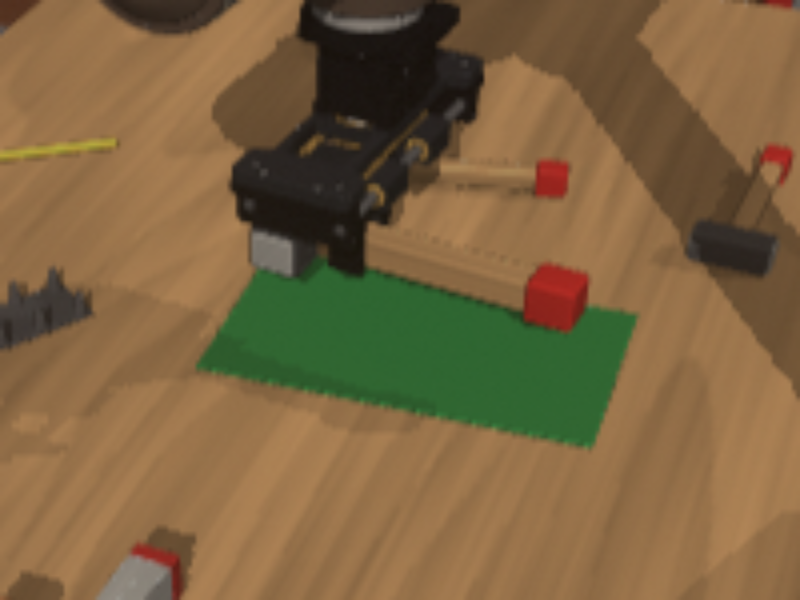

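The hammer is held: the handle sits between the pads at (317,340) in the wrist view, and the side crop shows it level and clear of the mat. Next I'll measure the wedge's red end and the jig's yaw more closely.

```bash
python3 - <<'E'
from h import *
for c,box in (("top",(265,215,300,245)),("side",(280,255,320,285))):
    p=imaging.capture(c); f=p["frame"]; hsv=cv2.cvtColor(f,cv2.COLOR_BGR2HSV)
    m=((hsv[...,0]<6)|(hsv[...,0]>174))&(hsv[...,1]>150)&(hsv[...,2]>60)
    x0,y0,x1,y1=box; v,u=np.nonzero(m[y0:y1,x0:x1]); u+=x0; v+=y0
    print(c,len(u),u.min(),u.max(),v.min(),v.max(),"cen z.047",ray(p,(u.mean(),v.mean()),.047).round(4),"z.031",ray(p,(u.mean(),v.mean()),.031).round(4))
    P=np.array([ray(p,(a,b),.047)[:2] for a,b in zip(u,v)]); print(P.min(0).round(4),P.max(0).round(4))
    if c=="top":
        for d in models.cut_out(p,"wedge")[:1]:
            v,u=np.nonzero(d["region"]); P=np.array([ray(p,(a,b),.047)[:2] for a,b in zip(u,v)]); 
            Y=np.arange(.045,.15,.01); E=np.array([[y,P[abs(P[:,1]-y)<.004][:,0].min(),P[abs(P[:,1]-y)<.004][:,0].max()] for y in Y])
            print(E.round(4).tolist()); print("edges slope deg",np.degrees(np.arctan(np.polyfit(E[:,0],E[:,1],1)[0])),np.degrees(np.arctan(np.polyfit(E[:,0],E[:,2],1)[0])))
    # frame shank (blue) edges
    m=(abs(hsv[...,0].astype(int)-110)<12)&(hsv[...,1]>120)
    if c=="top":
        v,u=np.nonzero(m[205:225,195:258]); u+=195; v+=205
        P=np.array([ray(p,(a,b),.045)[:2] for a,b in zip(u,v)]); P=P[P[:,1]<.22]
        w,V=np.linalg.eigh(np.cov(P.T)); print("blue",len(P),P.mean(0),P.min(0),P.max(0),np.degrees(np.arctan2(V[1,1],V[0,1])))
E
```

```text
top 47 279 283 222 233 cen z.047 [0.5554 0.0401 0.047 ] z.031 [0.5584 0.0413 0.031 ]
[0.5404 0.0346] [0.5689 0.0451]
[[0.045, 0.5402, 0.5714], [0.055, 0.54, 0.5711], [0.065, 0.5423, 0.5709], [0.075, 0.5422, 0.5732], [0.085, 0.5443, 0.5704], [0.095, 0.5467, 0.5701], [0.105, 0.5465, 0.5699], [0.115, 0.5514, 0.5721], [0.125, 0.5536, 0.5719], [0.135, 0.5535, 0.5717], [0.145, 0.5557, 0.5714]]
edges slope deg 9.58002899609122 0.1487544046199863
blue 344 [0.58537615 0.16904402] [0.57315355 0.1122048 ] [0.59694138 0.21986617] 90.07917481155552
side 52 293 304 265 279 cen z.047 [0.547  0.0459 0.047 ] z.031 [0.5542 0.0321 0.031 ]
[0.5302 0.0365] [0.5665 0.0675]
```

```bash
python3 - <<'E'
from h import *
plan((.517,-.045,.06),89.0,.035)
E
```

```text
yaw_y 83.08 d [-0.0167  0.1886 -0.0121] turn -5.92 rows 6
[[0.0066, 0.0309, 0.002], np.float64(-0.99)]
[[0.006, 0.031, 0.002], np.float64(-0.99)]
[[0.0055, 0.0311, 0.002], np.float64(-0.99)]
[[0.005, 0.0312, 0.002], np.float64(-0.99)]
[[0.0044, 0.0312, 0.002], np.float64(-0.99)]
[[0.0039, 0.0313, 0.002], np.float64(-0.99)]
```

>>> apply_moves([
  [[0.003,0.015,0.001],-0.9],
  [[0.006,0.025,0.002],-1],
  [[0.006,0.03,0.002],-1],
  [[0.005,0.03,0.002],-1],
  [[0.005,0.03,0.002],-1],
])

```text
time_s: 5.92
tcp_pos: [0.5198, -0.1015, 0.0633]
ee_rot: [[-0.999, 0.035, -0.004], [0.035, 0.999, -0.0], [0.004, -0.0, -1.0]]
wrist_force: [0.5, 1.0, -4.0]
gripper_width: 0.249
gripper_force: 30.0
```

>>> apply_moves([
  [[0.004,0.03,0.002],-1],
  [[0.002,0.02,0.001],0],
  [[0,0.008,0],0],
  [[0,0,0],0],
  [[0,0,0],0],
])

```text
time_s: 6.33
tcp_pos: [0.5164, -0.0443, 0.0613]
ee_rot: [[-1.0, 0.016, -0.002], [0.016, 1.0, -0.0], [0.002, -0.001, -1.0]]
wrist_force: [0.0, -0.7, -4.8]
gripper_width: 0.248
gripper_force: 30.0
```

```bash
python3 - <<'E'
from h import *
s=r.sense(); print(s["tcp_pos"],s["wrist_force"],s["moment"])
p=imaging.capture("top"); cv2.imwrite("pics/t3.png",cv2.resize(p["frame"][180:300,200:360],None,fx=5,fy=5,interpolation=cv2.INTER_CUBIC))
plan((.517,-.045,.025),89.0,.035)
E
```

```text
[ 0.51639588 -0.04428817  0.06128787] [ 0.04899877 -0.69324991 -4.8381447 ] [-0.02954313  0.11562464  0.01786063]
yaw_y 89.0 d [ 0.0005 -0.0002 -0.0364] turn -0.0 rows 2
[[-0.0003, -0.0001, 0.0182], np.float64(-0.0)]
[[-0.0003, -0.0001, 0.0182], np.float64(-0.0)]
```

View pics/t3.png

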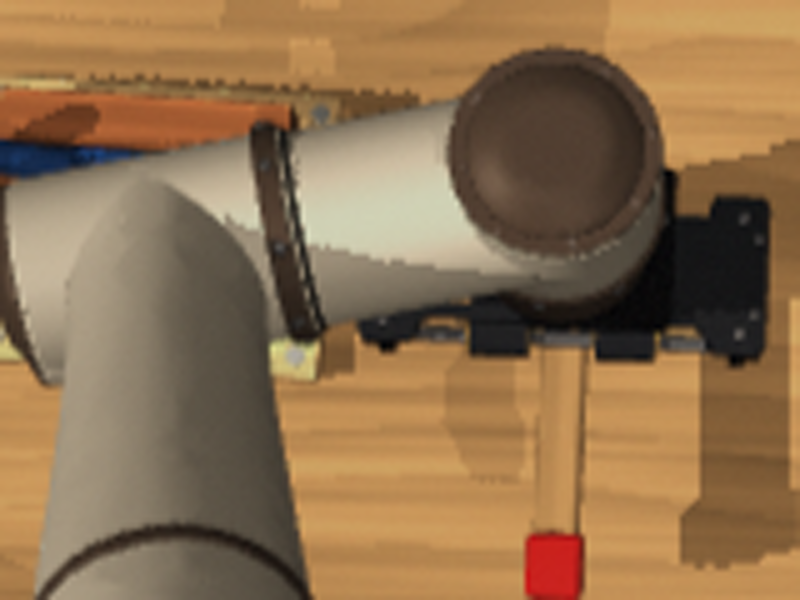

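The top view shows the hammer held square to the jig (cap at about (311,293) in full-picture pixels). The arm hides the wedge. Lowering beside the butt.

>>> apply_moves([
  [[0,0,0.012],0],
  [[0,0,0.014],0],
  [[0,0,0.01],0],
  [[0,0,0],0],
  [[0,0,0],0],
])

```text
time_s: 6.8
tcp_pos: [0.5164, -0.0452, 0.0254]
ee_rot: [[-1.0, 0.018, -0.002], [0.018, 1.0, -0.001], [0.002, -0.001, -1.0]]
wrist_force: [0.3, 0.7, -4.2]
gripper_width: 0.254
gripper_force: 30.0
```

```bash
python3 - <<'E'
from h import *
s=r.sense(); print(s["tcp_pos"],s["wrist_force"],s["moment"])
p=imaging.capture("side"); cv2.imwrite("pics/s3.png",cv2.resize(p["frame"][200:350,200:400],None,fx=4,fy=4,interpolation=cv2.INTER_CUBIC))
for n,z in (("wedge_butt",.031),("hammer",.022),("wedge",.015)):
    for d in models.place_of(p,n)[:2]: q=px(d["at"]); print(n,round(d["confidence"],2),q.round(1),ray(p,q,z).round(4))
for X in ((.557,-.044,.022),(.557,.035,.031)): print(proj(p,X))
E
```

```text
[ 0.5163892  -0.04518159  0.02541136] [ 0.25831067  0.70313157 -4.19663761] [ 0.00423778  0.07611407 -0.0186024 ]
wedge_butt 0.92 [298.5 266.7] [0.5621 0.0243 0.031 ]
wedge_butt 0.52 [188.1 293.6] [0.7425 0.1776 0.031 ]
hammer 0.89 [309.8 245.8] [ 0.5701 -0.0552  0.022 ]
hammer 0.83 [353.  163.5] [ 0.5939 -0.4278  0.022 ]
wedge 0.81 [284.9 300.3] [0.5551 0.1093 0.015 ]
[313.08829065 250.25555632]
[298.58467385 270.57182496]
```

View pics/s3.png

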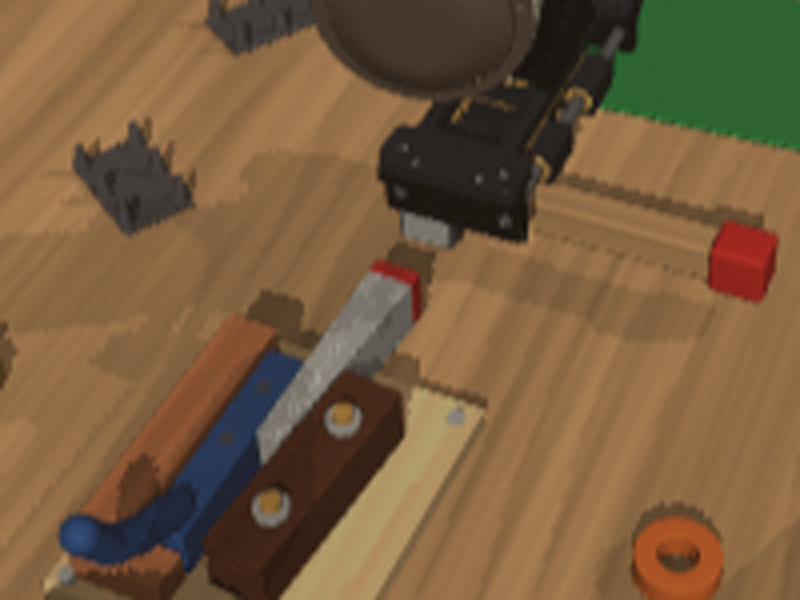

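```bash
python3 - <<'E'
from h import *
p=imaging.capture("side")
for X in ((.541,-.005,.023),(.573,-.005,.023),(.544,.035,.047),(.570,.035,.047),(.544,.035,.015)): print(X,((proj(p,X)-[200,200])*4).round(0))
E
```

```text
(0.541, -0.005, 0.023) [451. 252.]
(0.573, -0.005, 0.023) [399. 237.]
(0.544, 0.035, 0.047) [415. 268.]
(0.57, 0.035, 0.047) [371. 255.]
(0.544, 0.035, 0.015) [418. 309.]
```

Crop of the side view: hammer face corners (403,238) and (445,249) match the prediction to about 1–2 mm. Butt corners (372,262) and (420,270) put the butt at y ≈ 0.036–0.040. The hammer is in line with it, so I'll approach.

>>> apply_moves([
  [[0,0.01,0],0],
  [[0,0.012,0],0],
  [[0,0.008,0],0],
  [[0,0.004,0],0],
  [[0,0,0],0],
])

```text
time_s: 7.47
tcp_pos: [0.5177, -0.0089, 0.0262]
ee_rot: [[-1.0, 0.015, 0.001], [0.015, 1.0, 0.0], [-0.001, 0.0, -1.0]]
wrist_force: [0.1, -0.8, -4.9]
gripper_width: 0.248
gripper_force: 30.0
```

>>> apply_moves([
  [[0,0.003,0],0],
  [[0,0.003,0],0],
  [[0,0.003,0],0],
  [[0,0,0],0],
])

```text
time_s: 7.8
tcp_pos: [0.5174, -0.0012, 0.026]
ee_rot: [[-1.0, 0.017, -0.0], [0.017, 1.0, -0.0], [0.0, -0.0, -1.0]]
wrist_force: [0.5, -0.1, -5.2]
gripper_width: 0.25
gripper_force: 30.0
```

```bash
cat > f.py <<'E'
from h import *
s=r.sense(); print(s["tcp_pos"].round(4),s["wrist_force"].round(2),s["moment"].round(3))
p=imaging.capture("side"); hsv=cv2.cvtColor(p["frame"],cv2.COLOR_BGR2HSV)
m=((hsv[...,0]<6)|(hsv[...,0]>174))&(hsv[...,1]>150)&(hsv[...,2]>60)
v,u=np.nonzero(m[250:330,260:325]); print("red",len(u),u.mean()+260,v.mean()+250)
for d in models.place_of(p,"wedge_butt")[:1]: q=px(d["at"]); print(q.round(1),ray(p,q,.031).round(4))
for d in models.place_of(p,"wedge")[:1]: q=px(d["at"]); print(q.round(1),ray(p,q,.015).round(4))
print("grip",s["gripper_width"],s["gripper_force"])
E
python3 f.py
```

```text
[ 0.5174 -0.0012  0.026 ] [ 0.46 -0.08 -5.2 ] [-0.176  0.118 -0.033]
red 45 299.8222222222222 271.97777777777776
grip 0.2497632205331735 29.99901484698057
```

>>> apply_moves([
  [[0,0.003,0],0],
  [[0,0.003,0],0],
  [[0,0.002,0],0],
  [[0,0,0],0],
])

```text
time_s: 8.28
tcp_pos: [0.5176, 0.0069, 0.026]
ee_rot: [[-1.0, 0.017, -0.0], [0.017, 1.0, -0.0], [0.0, -0.0, -1.0]]
wrist_force: [-0.8, -1.5, -4.0]
gripper_width: 0.251
gripper_force: 30.0
```

```bash
python3 f.py
```

```text
[0.5176 0.0069 0.026 ] [-0.76 -1.48 -4.  ] [-0.513  0.123 -0.099]
red 42 298.5 275.07142857142856
[295.1 273.9] [0.5599 0.0467 0.031 ]
grip 0.25088668245558493 30.002075750380754
```

>>> apply_moves([
  [[0,-0.008,0],0],
  [[0,0.005,0],0],
  [[0,0.003,0],0],
  [[0,0.003,0],0],
  [[0,0,0],0],
])

```text
time_s: 8.85
tcp_pos: [0.5178, 0.0099, 0.0261]
ee_rot: [[-1.0, 0.017, -0.0], [0.017, 1.0, -0.0], [0.0, -0.0, -1.0]]
wrist_force: [-0.6, -1.4, -5.0]
gripper_width: 0.251
gripper_force: 30.0
```

```bash
python3 f.py
```

```text
[0.5178 0.0099 0.0261] [-0.59 -1.41 -4.98] [-0.398  0.071 -0.052]
red 43 297.74418604651163 276.04651162790697
[295.3 273.5] [0.56   0.0455 0.031 ]
[277.1 306.6] [0.5626 0.1302 0.015 ]
grip 0.25135578697643307 30.000709709711373
```

>>> apply_moves([
  [[0,-0.01,0],0],
  [[0,0.002,0],0],
  [[0,0.006,0],0],
  [[0,0.0025,0],0],
  [[0,0.0025,0],0],
])

```text
time_s: 9.42
tcp_pos: [0.5177, 0.0127, 0.0261]
ee_rot: [[-1.0, 0.017, -0.001], [0.017, 1.0, -0.001], [0.001, -0.001, -1.0]]
wrist_force: [-0.5, -3.8, -4.3]
gripper_width: 0.252
gripper_force: 30.0
```

>>> apply_moves([
  [[0,-0.01,0],0],
  [[0,0.002,0],0],
  [[0,0.006,0],0],
  [[0,0.0025,0],0],
  [[0,0.0025,0],0],
])

```text
time_s: 9.83
tcp_pos: [0.5179, 0.0157, 0.0261]
ee_rot: [[-1.0, 0.017, -0.0], [0.017, 1.0, -0.001], [0.0, -0.001, -1.0]]
wrist_force: [0.8, -4.0, -4.8]
gripper_width: 0.252
gripper_force: 30.0
```

>>> apply_moves([
  [[0,-0.01,0],0],
  [[0,0.002,0],0],
  [[0,0.006,0],0],
  [[0,0.0025,0],0],
  [[0,0.0025,0],0],
])

```text
time_s: 10.25
tcp_pos: [0.518, 0.0187, 0.0261]
ee_rot: [[-1.0, 0.017, -0.0], [0.017, 1.0, -0.0], [0.0, -0.0, -1.0]]
wrist_force: [1.0, -4.2, -4.9]
gripper_width: 0.249
gripper_force: 30.0
```

>>> apply_moves([
  [[0,-0.01,0],0],
  [[0,0.002,0],0],
  [[0,0.006,0],0],
  [[0,0.0025,0],0],
  [[0,0.0025,0],0],
])

```text
time_s: 10.67
tcp_pos: [0.5182, 0.0216, 0.0261]
ee_rot: [[-1.0, 0.018, 0.0], [0.018, 1.0, -0.001], [-0.0, -0.001, -1.0]]
wrist_force: [3.0, -6.0, -4.2]
gripper_width: 0.25
gripper_force: 30.1
```

```bash
python3 f.py
```

```text
[0.5182 0.0216 0.0261] [ 2.99 -6.   -4.19] [-1.869 -0.621 -0.368]
red 38 295.63157894736844 280.13157894736844
[293.7 281.1] [0.5538 0.0668 0.031 ]
[277.7 308.9] [0.5588 0.135  0.015 ]
grip 0.24997076161438125 30.06835303734988
```

>>> apply_moves([
  [[0,-0.01,0],0],
  [[0,0.002,0],0],
  [[0,0.006,0],0],
  [[0,0.002,0],0],
  [[0,0.001,0],0],
])

```text
time_s: 11.23
tcp_pos: [0.518, 0.0228, 0.0261]
ee_rot: [[-1.0, 0.017, -0.0], [0.017, 1.0, -0.0], [0.0, -0.0, -1.0]]
wrist_force: [1.8, -4.7, -4.8]
gripper_width: 0.254
gripper_force: 30.0
```

```bash
python3 f.py
```

```text
[0.518  0.0228 0.0261] [ 1.78 -4.65 -4.8 ] [-1.297 -0.194 -0.27 ]
red 43 295.25581395348837 280.5813953488372
[291.8 282.8] [0.5555 0.0728 0.031 ]
[276.6 310. ] [0.5596 0.1384 0.015 ]
grip 0.2540734730801288 30.028248243033886
```

>>> apply_moves([
  [[0,-0.01,0],0],
  [[0,0.002,0],0],
  [[0,0.006,0],0],
  [[0,0.002,0],0],
  [[0,0.002,0],0],
])

```text
time_s: 11.8
tcp_pos: [0.5182, 0.0246, 0.0261]
ee_rot: [[-1.0, 0.017, 0.0], [0.017, 1.0, -0.001], [-0.0, -0.001, -1.0]]
wrist_force: [1.5, -5.9, -5.0]
gripper_width: 0.25
gripper_force: 30.1
```

```bash
python3 f.py
```

```text
[0.5182 0.0246 0.0261] [ 1.45 -5.89 -5.03] [-1.69  -0.527 -0.362]
red 40 294.725 280.9
[290.7 281.3] [0.5595 0.0696 0.031 ]
[277.1 309. ] [0.5598 0.1358 0.015 ]
grip 0.25023054215235513 30.054715988226235
```

>>> apply_moves([
  [[0,-0.01,0],0],
  [[0,0.002,0],0],
  [[0,0.006,0],0],
  [[0,0.002,0],0],
  [[0,0.002,0],0],
])

```text
time_s: 12.37
tcp_pos: [0.5181, 0.0267, 0.0261]
ee_rot: [[-1.0, 0.017, -0.0], [0.017, 1.0, -0.001], [0.0, -0.001, -1.0]]
wrist_force: [1.6, -5.7, -5.8]
gripper_width: 0.251
gripper_force: 30.1
```

>>> apply_moves([
  [[0,-0.01,0],0],
  [[0,0.002,0],0],
  [[0,0.006,0],0],
  [[0,0.0025,0],0],
  [[0,0.0025,0],0],
])

```text
time_s: 12.78
tcp_pos: [0.518, 0.0292, 0.0261]
ee_rot: [[-1.0, 0.018, -0.001], [0.018, 1.0, -0.001], [0.001, -0.001, -1.0]]
wrist_force: [2.2, -7.3, -5.2]
gripper_width: 0.25
gripper_force: 30.1
```

```bash
python3 f.py
```

```text
[0.518  0.0292 0.0261] [ 2.24 -7.32 -5.19] [-2.287 -0.59  -0.42 ]
red 36 293.9166666666667 282.6388888888889
[288.8 283.6] [0.5603 0.077  0.031 ]
[273.4 312.4] [0.5629 0.1463 0.015 ]
grip 0.2501700238570484 30.100914482027292
```

>>> apply_moves([
  [[0,-0.01,0],0],
  [[0,0.002,0],0],
  [[0,0.006,0],0],
  [[0,0.002,0],0],
  [[0,0.002,0],0],
])

```text
time_s: 13.35
tcp_pos: [0.5181, 0.0313, 0.0262]
ee_rot: [[-1.0, 0.018, -0.001], [0.018, 1.0, -0.001], [0.001, -0.001, -1.0]]
wrist_force: [1.7, -8.1, -4.8]
gripper_width: 0.246
gripper_force: 30.1
```

```bash
python3 f.py
```

```text
[0.5181 0.0313 0.0262] [ 1.7  -8.12 -4.81] [-2.189 -0.498 -0.43 ]
red 31 293.4516129032258 283.6774193548387
[291.4 282.8] [0.5562 0.0731 0.031 ]
[274.8 312.4] [0.5602 0.1452 0.015 ]
grip 0.24631123544917483 30.091337389312685
```

>>> apply_moves([
  [[0,-0.01,0],0],
  [[0,0.002,0],0],
  [[0,0.006,0],0],
  [[0,0.002,0],0],
  [[0,0.002,0],0],
])

```text
time_s: 13.92
tcp_pos: [0.5177, 0.033, 0.0261]
ee_rot: [[-1.0, 0.018, -0.002], [0.018, 1.0, -0.002], [0.002, -0.002, -1.0]]
wrist_force: [2.0, -12.3, -3.6]
gripper_width: 0.251
gripper_force: 30.3
```

```bash
python3 f.py
```

```text
[0.5177 0.033  0.0261] [  2.04 -12.34  -3.57] [-3.788 -0.586 -0.632]
red 31 293.35483870967744 284.1290322580645
[291.  282.1] [0.5578 0.0715 0.031 ]
[273.8 312.1] [0.5625 0.1453 0.015 ]
grip 0.2514296514466128 30.257494831457734
```

>>> apply_moves([
  [[0,-0.01,0],0],
  [[0,0.002,0],0],
  [[0,0.006,0],0],
  [[0,0.002,0],0],
  [[0,0.0008,0],0],
])

```text
time_s: 14.48
tcp_pos: [0.5174, 0.0331, 0.0261]
ee_rot: [[-1.0, 0.018, -0.003], [0.018, 1.0, -0.003], [0.003, -0.003, -1.0]]
wrist_force: [2.4, -14.1, -3.6]
gripper_width: 0.251
gripper_force: 30.3
```

```bash
python3 f.py
```

```text
[0.5174 0.0331 0.0261] [  2.36 -14.06  -3.64] [-4.006 -0.543 -0.677]
red 29 293.6896551724138 284.44827586206895
[288.5 283.8] [0.5606 0.0778 0.031 ]
[272.  311.7] [0.5663 0.1458 0.015 ]
grip 0.2507182883656355 30.279047903604805
```

>>> apply_moves([
  [[0,-0.01,0],0],
  [[0,0.002,0],0],
  [[0,0.006,0],0],
  [[0,0.002,0],0],
  [[0,0.001,0],0],
])

```text
time_s: 15.05
tcp_pos: [0.5171, 0.0334, 0.0261]
ee_rot: [[-1.0, 0.018, -0.004], [0.018, 1.0, -0.004], [0.004, -0.004, -1.0]]
wrist_force: [2.5, -18.9, -1.8]
gripper_width: 0.252
gripper_force: 30.4
```

```bash
python3 f.py
```

```text
[0.5171 0.0334 0.0261] [  2.49 -18.85  -1.81] [-5.448 -0.761 -0.704]
red 24 294.25 285.2083333333333
[292.3 283.4] [0.5538 0.0738 0.031 ]
[273.7 311.1] [0.5638 0.1431 0.015 ]
grip 0.25234901379929014 30.375396581366658
```

>>> apply_moves([
  [[0,-0.01,0],0],
  [[0,0.002,0],0],
  [[0,0.006,0],0],
  [[0,0.002,0],0],
  [[0,0.0005,0],0],
])

```text
time_s: 15.62
tcp_pos: [0.5168, 0.0337, 0.0261]
ee_rot: [[-1.0, 0.018, -0.004], [0.018, 1.0, -0.004], [0.004, -0.005, -1.0]]
wrist_force: [3.0, -18.2, -1.4]
gripper_width: 0.25
gripper_force: 30.4
```

```bash
python3 f.py
```

```text
[0.5168 0.0337 0.0261] [  3.04 -18.22  -1.37] [-5.341 -0.652 -0.618]
red 20 295.1 286.15
[291.2 286.1] [0.5526 0.0815 0.031 ]
[275.2 311. ] [0.5611 0.1418 0.015 ]
grip 0.25042264270227976 30.387110079924753
```

```bash
python3 - <<'E'
from h import *
p=imaging.capture("wrist"); cv2.imwrite("pics/w4.png",p["frame"])
for f in (cv2.imread("pics/w2.png"),p["frame"]):
    g=cv2.cvtColor(f,cv2.COLOR_BGR2GRAY).astype(float)
    hsv=cv2.cvtColor(f,cv2.COLOR_BGR2HSV); out=[]
    for v in (10,60,110,160,210,260):
        m=cv2.Sobel(cv2.GaussianBlur(g,(5,5),0),cv2.CV_64F,1,0)[v]; out.append((v,int(np.argmax(abs(m[260:318])))+260,int(np.argmax(abs(m[318:380])))+318))
    print(out)
E
```

```text
[(10, 284, 352), (60, 284, 351), (110, 286, 350), (160, 286, 349), (210, 287, 348), (260, 288, 347)]
[(10, 289, 360), (60, 289, 358), (110, 288, 358), (160, 288, 352), (210, 287, 350), (260, 287, 347)]
```

>>> apply_moves([
  [[0,-0.01,0],0],
  [[0,-0.012,0],0],
  [[0,0,0],0],
])

```text
time_s: 16.07
tcp_pos: [0.5175, 0.0133, 0.0259]
ee_rot: [[-1.0, 0.018, -0.0], [0.018, 1.0, 0.0], [0.001, 0.0, -1.0]]
wrist_force: [-1.0, 0.3, -5.2]
gripper_width: 0.247
gripper_force: 29.9
```

```bash
cat > g.py <<'E'
from h import *
import sys
s=r.sense(); print(s["tcp_pos"].round(4),s["wrist_force"].round(2),s["moment"].round(3))
p=imaging.capture("side"); cv2.imwrite(f"pics/{sys.argv[1]}.png",p["frame"]); hsv=cv2.cvtColor(p["frame"],cv2.COLOR_BGR2HSV)
m=((hsv[...,0]<6)|(hsv[...,0]>174))&(hsv[...,1]>150)&(hsv[...,2]>60)
v,u=np.nonzero(m[250:330,260:325]); print("red",len(u),u.mean()+260,v.mean()+250)
p=imaging.capture("wrist"); f=p["frame"]; g=cv2.GaussianBlur(cv2.cvtColor(f,cv2.COLOR_BGR2GRAY).astype(float),(5,5),0)
print([(v,int(np.argmax(abs(m[260:318])))+260,int(np.argmax(abs(m[318:380])))+318) for v in (10,110,210,260) for m in [cv2.Sobel(g,cv2.CV_64F,1,0)[v]]])
E
python3 g.py a1
```

```text
[0.5175 0.0133 0.0259] [-0.99  0.33 -5.21] [0.147 0.176 0.045]
red 59 292.1186440677966 281.6949152542373
[(10, 283, 354), (110, 284, 354), (210, 285, 348), (260, 286, 349)]
```

>>> apply_moves([
  [[0,0.009,0],0],
  [[0,0.009,0],0],
  [[0,0.0025,0],0],
  [[0,0.0018,0],0],
  [[0,0,0],0],
])

```text
time_s: 16.58
tcp_pos: [0.517, 0.0339, 0.0262]
ee_rot: [[-1.0, 0.018, -0.004], [0.018, 1.0, -0.005], [0.004, -0.005, -1.0]]
wrist_force: [2.0, -17.5, -1.5]
gripper_width: 0.251
gripper_force: 30.4
```

>>> apply_moves([
  [[0,-0.01,0],0],
  [[0,-0.012,0],0],
  [[0,0,0],0],
])

```text
time_s: 16.83
tcp_pos: [0.5174, 0.0135, 0.0259]
ee_rot: [[-1.0, 0.018, -0.001], [0.018, 1.0, 0.0], [0.001, 0.0, -1.0]]
wrist_force: [0.1, 0.2, -5.2]
gripper_width: 0.25
gripper_force: 29.9
```

```bash
python3 g.py a2; python3 - <<'E'
import cv2,numpy as np
a,b=[cv2.cvtColor(cv2.imread(f"pics/{n}.png"),cv2.COLOR_BGR2GRAY)[262:310,268:305].astype(np.float32) for n in("a1","a2")]
print(cv2.phaseCorrelate(a,b,cv2.createHanningWindow(a.shape[::-1],cv2.CV_32F)),abs(a-b).mean(),abs(a-b).max())
E
```

```text
[0.5174 0.0135 0.0259] [ 0.14  0.2  -5.16] [0.139 0.174 0.018]
red 58 292.01724137931035 281.7931034482759
[(10, 283, 354), (110, 284, 354), (210, 285, 348), (260, 286, 349)]
((0.09274897187863118, 3.241982942370214e-05), 1.0137125154336293) 1.3322072 41.0
```

>>> apply_moves([
  [[0,0.009,0],0],
  [[0,0.009,0],0],
  [[0,0.0025,0],0],
  [[0,0.0022,0],0],
  [[0,0,0],0],
])

```text
time_s: 17.35
tcp_pos: [0.5165, 0.0343, 0.0261]
ee_rot: [[-1.0, 0.018, -0.005], [0.018, 1.0, -0.005], [0.005, -0.005, -1.0]]
wrist_force: [1.8, -17.9, -1.8]
gripper_width: 0.256
gripper_force: 30.4
```

```bash
python3 -c "
from h import *
s=r.sense(); print(s['tcp_pos'],s['wrist_force'],s['moment'])"
```

```text
[0.51653559 0.03425188 0.02612249] [  1.7744969  -17.9270814   -1.78236487] [-5.3078582  -0.54744221 -0.55263635]
```

```bash
python3 g.py b1
```

```text
[0.5165 0.0343 0.0261] [  1.77 -17.93  -1.78] [-5.308 -0.547 -0.553]
red 23 295.0 286.17391304347825
[(10, 295, 366), (110, 292, 362), (210, 289, 352), (260, 288, 348)]
```

>>> apply_moves([
  [[0,-0.01,0],0],
  [[0,-0.012,0],0],
  [[0,0,0],0],
])

```text
time_s: 17.7
tcp_pos: [0.5175, 0.0143, 0.0259]
ee_rot: [[-1.0, 0.018, -0.001], [0.018, 1.0, 0.0], [0.001, 0.0, -1.0]]
wrist_force: [-0.3, -0.3, -4.1]
gripper_width: 0.252
gripper_force: 29.9
```

```bash
python3 g.py a3; python3 - <<'E'
import cv2,numpy as np
I=[cv2.cvtColor(cv2.imread(f"pics/{n}.png"),cv2.COLOR_BGR2GRAY)[262:310,268:305].astype(np.float32) for n in("a1","a2","a3")]
for a,b in ((0,1),(1,2),(0,2)): print(cv2.phaseCorrelate(I[a],I[b],cv2.createHanningWindow(I[a].shape[::-1],cv2.CV_32F)),abs(I[a]-I[b]).mean())
E
```

```text
[0.5175 0.0143 0.0259] [-0.26 -0.35 -4.1 ] [ 0.054  0.129 -0.027]
red 58 292.01724137931035 281.7931034482759
[(10, 283, 354), (110, 284, 354), (210, 285, 348), (260, 286, 349)]
((0.09274897187863118, 3.241982942370214e-05), 1.0137125154336293) 1.3322072
((-0.033848104630511244, 0.14901631295439088), 0.9488080203533172) 1.97241
((0.05032537183977581, 0.2218095459292222), 1.0078705971439679) 1.8586712
```

>>> apply_moves([
  [[-0.005,0,0],2],
  [[0,0.009,0],0],
  [[0,0.009,0],0],
  [[0,0.0025,0],0],
  [[0,0.0015,0],0],
])

```text
time_s: 18.22
tcp_pos: [0.5229, 0.0348, 0.0262]
ee_rot: [[-0.999, 0.052, -0.004], [0.052, 0.999, -0.005], [0.003, -0.005, -1.0]]
wrist_force: [2.6, -19.3, -1.4]
gripper_width: 0.255
gripper_force: 30.5
```

```bash
python3 g.py b2
```

```text
[0.5229 0.0348 0.0262] [  2.63 -19.34  -1.36] [-5.755 -0.824 -0.694]
red 20 295.25 286.35
[(10, 290, 365), (110, 289, 356), (210, 288, 350), (260, 287, 350)]
```

>>> apply_moves([
  [[0,0.0006,0],0],
])

```text
time_s: 18.4
tcp_pos: [0.5229, 0.0348, 0.0262]
ee_rot: [[-0.999, 0.053, -0.004], [0.053, 0.999, -0.004], [0.003, -0.004, -1.0]]
wrist_force: [2.9, -19.4, -0.9]
gripper_width: 0.255
gripper_force: 30.5
```

>>> apply_moves([
  [[0,0.0006,0],0],
  [[0,0,0],0],
])

```text
time_s: 18.57
tcp_pos: [0.5227, 0.0349, 0.0262]
ee_rot: [[-0.999, 0.054, -0.004], [0.054, 0.999, -0.005], [0.004, -0.005, -1.0]]
wrist_force: [2.7, -19.5, -2.4]
gripper_width: 0.252
gripper_force: 30.5
```

>>> apply_moves([
  [[0,0.001,0],0],
  [[0,0,0],0],
])

```text
time_s: 18.73
tcp_pos: [0.5221, 0.0353, 0.0261]
ee_rot: [[-0.999, 0.054, -0.006], [0.054, 0.999, -0.006], [0.005, -0.006, -1.0]]
wrist_force: [1.8, -20.6, -0.8]
gripper_width: 0.26
gripper_force: 30.7
```

>>> apply_moves([
  [[0,-0.01,0],0],
  [[0,-0.014,0],0],
  [[0.005,0,0],-2],
  [[0,0,0],0],
])

```text
time_s: 19.07
tcp_pos: [0.5167, 0.0156, 0.0258]
ee_rot: [[-1.0, 0.016, -0.001], [0.016, 1.0, 0.0], [0.001, 0.0, -1.0]]
wrist_force: [-0.6, 0.3, -5.1]
gripper_width: 0.253
gripper_force: 29.9
```

```bash
python3 g.py a4; python3 - <<'E'
import cv2,numpy as np
I=[cv2.cvtColor(cv2.imread(f"pics/{n}.png"),cv2.COLOR_BGR2GRAY)[268:310,268:305].astype(np.float32) for n in("a1","a2","a3","a4")]
for a,b in ((0,3),(2,3)): print(cv2.phaseCorrelate(I[a],I[b],cv2.createHanningWindow(I[a].shape[::-1],cv2.CV_32F)),abs(I[a]-I[b]).mean())
f=cv2.imread("pics/a4.png"); cv2.imwrite("pics/a4c.png",cv2.resize(f[200:350,200:400],None,fx=4,fy=4,interpolation=cv2.INTER_CUBIC))
E
```

```text
[0.5167 0.0156 0.0258] [-0.61  0.26 -5.11] [ 0.023  0.221 -0.027]
red 58 292.01724137931035 281.7931034482759
[(10, 282, 354), (110, 284, 353), (210, 285, 347), (260, 286, 346)]
((0.020049952748781408, 0.7838658269007261), 1.0269773231612311) 2.839125
((0.028931575689266964, 0.651163294799094), 0.9662510792414347) 2.2258687
```

View pics/a4c.png

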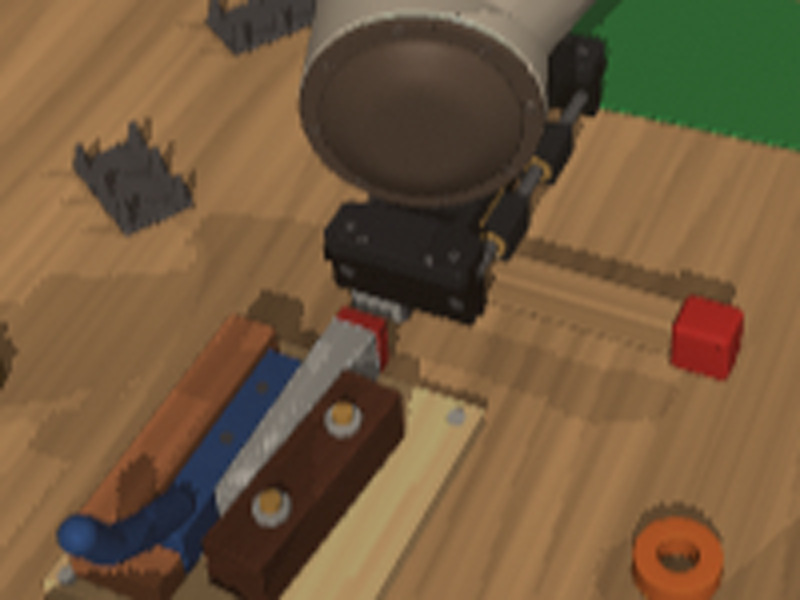

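Side crop: the wedge sits deep in the channel with its red end at crop (362,330). Its red pixels didn't move over the last three taps, and the tip and loose parts are undisturbed. The last tap was about 20 N, so the wedge is driven. Next I return the hammer.

>>> apply_moves([
  [[0,-0.015,0],0],
  [[0,-0.025,-0.01],0],
  [[0,-0.03,-0.02],0],
  [[0,-0.03,-0.02],0],
  [[0,-0.03,0],0],
])

```text
time_s: 19.58
tcp_pos: [0.5193, -0.1149, 0.0802]
ee_rot: [[-1.0, 0.014, 0.009], [0.014, 1.0, -0.0], [-0.009, -0.0, -1.0]]
wrist_force: [1.7, -0.2, -5.1]
gripper_width: 0.252
gripper_force: 29.9
```

```bash
python3 - <<'E'
from h import *
plan((.5356,-.2341,.05),83.0,.03)
E
```

```text
yaw_y 89.2 d [ 0.0163 -0.1192 -0.0302] turn 6.2 rows 5
[[-0.0036, -0.0238, 0.006], np.float64(1.24)]
[[-0.0041, -0.0237, 0.006], np.float64(1.24)]
[[-0.0046, -0.0236, 0.006], np.float64(1.24)]
[[-0.0051, -0.0235, 0.006], np.float64(1.24)]
[[-0.0056, -0.0234, 0.006], np.float64(1.24)]
```

>>> apply_moves([
  [[-0.004,-0.024,0.005],1.2],
  [[-0.004,-0.024,0.006],1.2],
  [[-0.005,-0.024,0.006],1.2],
  [[-0.005,-0.022,0.006],1.2],
  [[-0.005,-0.015,0.003],1.2],
])

```text
time_s: 20.0
tcp_pos: [0.5328, -0.2258, 0.0491]
ee_rot: [[-0.992, 0.123, -0.001], [0.123, 0.992, 0.0], [0.001, 0.0, -1.0]]
wrist_force: [-0.2, 0.7, -3.9]
gripper_width: 0.254
gripper_force: 29.9
```

>>> apply_moves([
  [[0,0,0],0],
  [[0,0,0],0],
  [[0,0,0],0],
])

```text
time_s: 20.25
tcp_pos: [0.5327, -0.224, 0.0499]
ee_rot: [[-0.993, 0.121, -0.0], [0.121, 0.993, 0.0], [0.0, 0.0, -1.0]]
wrist_force: [0.5, 0.6, -4.6]
gripper_width: 0.245
gripper_force: 29.9
```

```bash
python3 - <<'E'
from h import *
plan((.5356,-.2341,.006),83.0,.03)
p=imaging.capture("side"); cv2.imwrite("pics/s5.png",cv2.resize(p["frame"][150:250,290:430],None,fx=5,fy=5,interpolation=cv2.INTER_CUBIC))
E
```

```text
yaw_y 83.06 d [ 0.0029 -0.0101 -0.0439] turn 0.06 rows 2
[[-0.0021, -0.0048, 0.022], np.float64(0.03)]
[[-0.0021, -0.0048, 0.022], np.float64(0.03)]
```

View pics/s5.png

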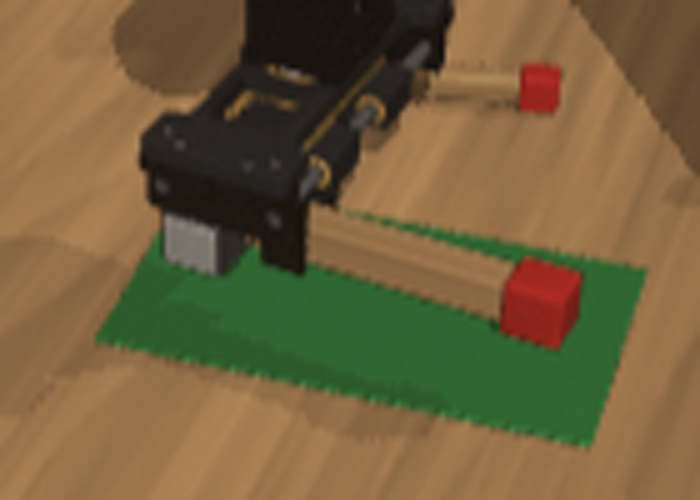

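Side view: the hammer is level above the mat, head at crop (200,240) and cap at (540,300). Lowering to its old place.

>>> apply_moves([
  [[-0.004,-0.01,0.01],0],
  [[0,0,0.014],0],
  [[0,0,0.01],0],
  [[0,0,0.005],0],
  [[0,0,0],0],
])

```text
time_s: 20.72
tcp_pos: [0.5341, -0.2346, 0.0094]
ee_rot: [[-0.993, 0.121, -0.004], [0.121, 0.993, 0.001], [0.004, 0.0, -1.0]]
wrist_force: [-0.6, -0.3, -5.0]
gripper_width: 0.249
gripper_force: 29.9
```

>>> apply_moves([
  [[0,0,0.003],0],
  [[0,0,0],0],
  [[0,0,0],0],
])

```text
time_s: 20.97
tcp_pos: [0.5357, -0.2352, 0.0085]
ee_rot: [[-0.993, 0.121, 0.001], [0.121, 0.993, -0.0], [-0.001, -0.0, -1.0]]
wrist_force: [0.4, 0.1, -5.0]
gripper_width: 0.25
gripper_force: 29.9
```

>>> apply_moves([
  [[0,0,0.002],0],
  [[0,0,0],0],
  [[0,0,0],0],
])

```text
time_s: 21.22
tcp_pos: [0.5358, -0.2353, 0.0065]
ee_rot: [[-0.993, 0.121, 0.001], [0.121, 0.993, -0.0], [-0.001, -0.0, -1.0]]
wrist_force: [1.0, -0.5, -5.1]
gripper_width: 0.249
gripper_force: 29.9
```

>>> apply_moves([
  [[0,0,0.001],0],
  [[0,0,0],0],
  [[0,0,0],0],
])

```text
time_s: 21.47
tcp_pos: [0.5358, -0.2353, 0.006]
ee_rot: [[-0.993, 0.121, 0.001], [0.121, 0.993, -0.0], [-0.001, -0.0, -1.0]]
wrist_force: [-2.4, 2.3, 2.5]
gripper_width: 0.248
gripper_force: 29.9
```

Contact with the mat: the vertical force went from −5 to +2.5 N. Releasing.

>>> apply_moves([
  [[0,0,0],0],
  [[0,0,0],0],
  [[0,0,0],0],
  [[0,0,0],0],
  [[0,0,0],0],
], hand=0.087)

```text
time_s: 21.88
tcp_pos: [0.5355, -0.2353, 0.005]
ee_rot: [[-0.993, 0.121, 0.0], [0.121, 0.993, -0.0], [-0.0, -0.0, -1.0]]
wrist_force: [-0.3, 0.8, 0.1]
gripper_width: 0.541
gripper_force: 0.0
```

>>> apply_moves([
  [[0,0,0],0],
  [[0,0,0],0],
  [[0,0,0],0],
  [[0,0,0],0],
  [[0,0,0],0],
])

```text
time_s: 22.3
tcp_pos: [0.5353, -0.2352, 0.005]
ee_rot: [[-0.993, 0.122, -0.0], [0.122, 0.993, 0.0], [0.0, 0.0, -1.0]]
wrist_force: [0.1, 0.3, 0.5]
gripper_width: 0.922
gripper_force: 0.0
```

>>> apply_moves([
  [[0,0,-0.01],0],
  [[0,0,-0.02],0],
  [[0,0,-0.03],0],
  [[0,0,-0.04],0],
  [[0,0,-0.04],0],
])

```text
time_s: 22.72
tcp_pos: [0.5346, -0.2352, 0.1467]
ee_rot: [[-0.993, 0.121, -0.002], [0.121, 0.993, 0.0], [0.002, -0.0, -1.0]]
wrist_force: [0.6, 0.2, -0.3]
gripper_width: 0.999
gripper_force: 0.0
```

>>> apply_moves([
  [[0.02,0,-0.03],0],
  [[0.03,0,-0.02],0],
  [[0,0,0],0],
  [[0,0,0],0],
])

```text
time_s: 23.05
tcp_pos: [0.4854, -0.2292, 0.1978]
ee_rot: [[-0.993, 0.122, 0.005], [0.122, 0.993, -0.001], [-0.005, -0.0, -1.0]]
wrist_force: [0.7, 0.6, -1.0]
gripper_width: 1.001
gripper_force: 0.0
```

```bash
python3 - <<'E'
from h import *
s=r.sense(); print(s["time_s"],s["tcp_pos"],s["wrist_force"])
p=imaging.capture("side"); f=p["frame"]; cv2.imwrite("pics/end.png",cv2.resize(f[150:350,180:446],None,fx=3,fy=3,interpolation=cv2.INTER_CUBIC))
E
```

```text
23.05 [ 0.48541543 -0.22918672  0.19778194] [ 0.65019948  0.59409901 -1.03814324]
```

View pics/end.png

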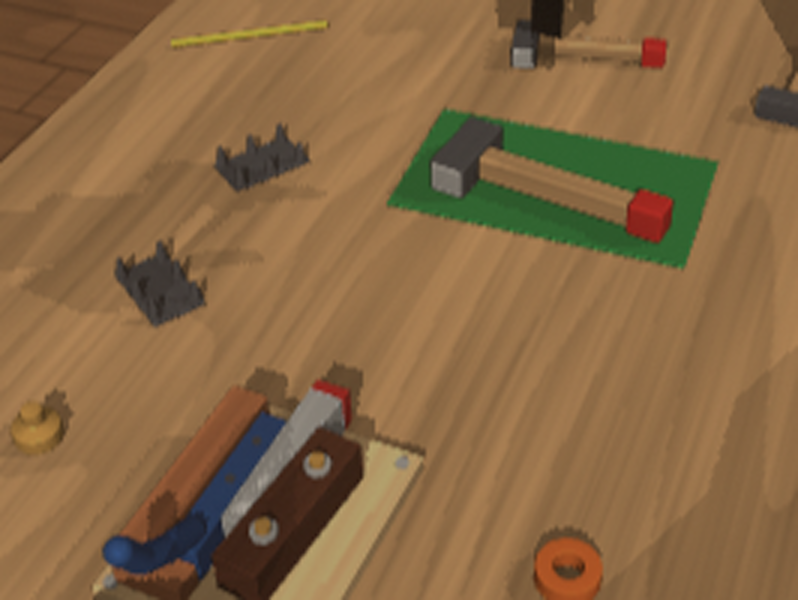

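The end view shows the hammer flat on the mat (head (465,160), cap (650,215)), the wedge jammed (red end (330,395)) and everything else in place.

```bash
python3 -c "
from station import r
print(r.finish_job())"
```

```text
the job is handed in; nothing more can be done
None
```

The wedge is tapped in until it moved no further (last tap about 20 N), the loose parts are undisturbed, the hammer lies flat on its mat, and the job was handed in at about 23 s; I judged the blue tip clamped from the wedge not moving, without testing the tip itself.

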